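# Work the film carton past the post into its bay

### The job

Without gripping or lifting it, push the long film carton over the worktop with the fingers: nudge one end, then the other, to angle it past the short steel post, then push it lengthwise into the steel bay until it is fully home against the back stop. Push gently and leave it flat on the worktop; do not disturb the salt shaker, the steel cup or the flour scoop.

Things in the scene. Friction and masses are not known exactly. Their poses are not given: they have to be found in the camera images.
- film_box: loose cling-film carton, smooth white with a steel cutter strip along one side, a plain rectangular bar 260 mm long, 46 mm wide, 46 mm high, 0.25 to 0.5 kg, slides with friction and does not roll. Origin at the centre of its underside; its y axis runs along its length, x across, z up. Either end may go in first.
- bay: fixed steel U on the worktop: walls 40 mm high, 4 mm thick, one end open, no floor (the carton slides on the worktop). Origin on the worktop at the centre of the mouth; y points inward, x across it away from the robot, z up. Inside 70 mm wide, 190 mm deep to the back stop: a carton that is home stands out 70 mm. Lips at the mouth flare 12 mm a side, 22 mm forward; outer flanges 22 mm wide, 2 mm thick.
- post: fixed short round steel post, 25 mm in diameter and 60 mm high with a foot 32 mm across and 3 mm high, standing in front of the mouth on the robot's side of the bay's line. Origin at the centre of its foot. A carton on the bay's line passes it with about 20 mm to spare; the carton may touch it.
- salt: loose bystander: salt shaker near the front edge of the worktop, 44 mm across, 90 mm high; origin at the centre of its underside
- cup: loose bystander: small open steel cup, the one to the right of the bowl stack, 68 mm across, 59 mm high; origin at the centre of its underside
- scoop: loose bystander: small steel flour scoop, 168 x 58 x 26 mm, lying on the worktop; origin at the centre of its underside

How it is judged:
At the end, for the whole second after the job is handed in: The carton lies flat and still between the bay's walls (within 20 mm of the centre line, 0.14 rad of its direction), its end within 8 mm of the back stop; salt shaker, cup and scoop are within 20 mm of where they stood (y of film_box in the frame of bay between 0.052 and 0.064 m and x of film_box in the frame of bay between -0.02 and 0.02 m and angle between the y axis of film_box and the y axis of bay, either way round below 0.14 rad and height (world z) of film_box below 0.006 m and angle between film_box's own z axis and vertical below 0.06 rad and linear speed of film_box below 0.01 m/s and distance of each of salt, cup, scoop from where it was at the start of the episode below 0.02 m); the robot touches nothing.
It fails at once if the film carton is lifted off the worktop (height (world z) of film_box above 0.01 m).
It fails at once if the film carton is tipped (angle between film_box's own z axis and vertical above 0.25 rad).
It fails at once if the film carton is gripped or pushed hard (more than 35 N) (contact force between the fingers and film_box above 35 N).
It fails at once if the salt shaker, steel cup or flour scoop is disturbed (moved 20 mm) (distance of any of salt, cup, scoop from where it was at the start of the episode above 0.02 m).
It also fails if it takes over 64 s, if anything falls off the work surface, if the arm or the gripper's body presses on something with over 40 N, if the wrist force passes 120 N, or if a joint passes its speed limit or range.

### The arm

A 7-joint arm with a two-finger parallel gripper is mounted at the origin on a cart in front of the work surface, level with it; the furniture and walls round the work are solid. World frame = base frame: x ahead of the robot, y to its left, z up, the work surface at z = 0. Lengths are in m, angles in rad, forces in N, time in s.
With the tool pointing down it reaches from about 0.425 to 0.8 m from the base axis. Payload 8.3 kg.
Tool frame: the origin (TCP) lies at the very end of the fingers, on their centre line; the grasp point (between the pads) lies 19 mm behind it (grasp_offset is the z of the grasp point in the tool frame, in m); z points along the fingers, y is the line along which they close (so a half turn about z gives the same grasp; the last joint's range is limited). The gripper opens to 85 mm and grips with 20 to 120 N. Pads are 22 mm wide; open, the fingers measure 114 mm over their backs; the gripper's body (76 mm by 85 mm) begins 54 mm behind the grasp point. The pads swing forward as they close: fully open they stand 13 mm farther back than shut.
Start: joints at [1.216, 0.383, 0.016, 1.37, -0.006, 1.388, -0.046], TCP at [0.18, -0.599, 0.195] pointing down, gripper open.
Joint ranges: [-2.95, 2.95], [-0.25, 2.06], [-1.52, 1.56], [0.18, 2.33], [-1.44, 4.58], [0.02, 2.06], [-3.01, 3.01]. Speed limits (rad/s): [2.39, 2.39, 3.01, 3.01, 3.14, 3.14, 3.14].

### API

Orientations are given as a unit quaternion [w, x, y, z].
In Python, from workcell import sense, snapshot, camera_params, job_done, grasp_offset gives the robot as it stands.
- The arm moves only by the tool apply_moves, never from a script. Its arguments are lists of equal length, an entry for each row: "delta_pos": the shift along the tool's x, y, z in m, a list of three; "spin": the turn about the tool's z in degrees. A call has 1 to 20 rows; each row is the pose to reach, as a shift and turn from the pose commanded when the call began, along the tool's axes at that moment; what a row does not reach only later rows make up. A row lasts 1/8 s, in which the tool goes at most 62.5 mm and 10.7 degrees, less where a joint would pass 70% of its speed; a pose out of reach is approached as far as the arm can. A call with a gripper value outside its range is refused whole. "grip" is the opening in per cent of the stroke, from 0 (shut) to 100 (fully open), set as the call begins (left out, the last holds). The fingers move at their own pace and stop on an object; the grip force is fixed at half the most. Time passes only in rows, so rows that repeat a pose let the fingers close. It gives the time, the measured TCP pose, the force, the opening and the grip force at its end, in the units of the state.
- sense(): the state, without advancing time (a new reading comes with each control period).
- snapshot(name): name is "scene" or "side" or "wrist"; returns (picture, depth): 384x512x3 uint8, blue, green, red; 384x512 float32, m along the optical axis (not along the pixel's ray), 0 where there is no reading.
- camera_params(name): a dict with "intrinsics" (3x3 intrinsics, pixels), "world_from_camera" (4x4, takes a point from camera to world coordinates); the wrist camera has in their place "hand_eye" (4x4, takes a point from camera to tool coordinates, whose origin is the TCP and whose axes are the flange's). Camera axes: x right, y down, z forward; pixel columns grow to the right and rows downward; lengths in m; the calibration is good to about 2 mm. A picture is of the moment at which its call begins: read the wrist's pose just before it. camera_params takes no time and is no camera call.
- job_done(): hands the job in; it is judged then, once.
The state is a dict: "time": time; "q": joint angles; "joint_vel": joint speeds; "tau": joint torques, N m; "position": TCP position; "ee_rot": TCP orientation; "contact_force": force on the tool from outside, world axes, zero at the start; "wrist_torque": the same for the moment, N m; "gripper_width": finger opening in m; "grip_force": force on a finger pad.
Only numpy, scipy, OpenCV 4.12 (cv2) and the standard library are available. Lean on these libraries where they do the work, as an engineer would, in place of code of your own. Each camera call takes 0.05 s, during which the arm holds its last target. There are 200 camera calls.

## Working session

There is one attempt and no reset: what is moved stays moved. The work goes in short steps, Python scripts to look and compute and a tool call to move; the robot and the scene stay as the last step left them, time stands still between calls to the robot, and variables do not carry over. Pictures are saved under pics/ and viewed, at most 10 in all, crops included, and the job is handed in when it is done.

Besides the shell and the picture viewer there is one more tool, called after "Request:" by a JSON object that holds its "api" and its "payload". apply_moves: Moves the arm, as the interface text tells. Its arguments: {"type":"object","properties":{"delta_pos":{"type":"array","items":{"type":"array","items":{"type":"number"}}},"spin":{"type":"array","items":{"type":"number"}},"grip":{"type":"number"}},"required":["delta_pos","spin"]}

```bash
mkdir -p pics; python3 - <<'E'
from workcell import *
import cv2
s=sense();print(s)
for n in("scene","side"):
    im,d=snapshot(n);cv2.imwrite(f"pics/{n}0.png",im);print(n,camera_params(n))
print(camera_params("wrist"),grasp_offset)
E
```

```text
{'time': 0.0, 'q': array([ 1.21607249,  0.3842791 ,  0.01632312,  1.37117365, -0.00628225,
        1.38820267, -0.04652287]), 'joint_vel': array([ 4.24507984e-06,  6.73564142e-04,  3.74654585e-04,  9.08099169e-04,
       -9.26407161e-04, -3.33083871e-04,  1.69903143e-03]), 'tau': array([ 7.51951502e-04, -6.27601433e+01,  8.44890196e-01, -3.71813142e+01,
        1.66991749e-02,  1.43932644e-02, -3.16404089e-05]), 'position': array([ 0.1796984, -0.5979974,  0.1941442]), 'ee_rot': array([-9.93286084e-04,  9.89366600e-01,  1.45439737e-01, -1.64878954e-04]), 'contact_force': array([ 0.43032333, -0.02225476, -0.32576422]), 'wrist_torque': array([ 0.04023492, -0.04256722, -0.01717587]), 'grip_force': 0.0, 'gripper_width': 0.08554188815202324}
scene {'intrinsics': array([[431.64989511,   0.        , 253.73627645],
       [  0.        , 431.64989511, 192.17613687],
       [  0.        ,   0.        ,   1.        ]]), 'world_from_camera': array([[-0.47771697, -0.36877015,  0.79736759, -0.41032472],
       [-0.878443  ,  0.18899049, -0.43888551,  0.65279037],
       [ 0.01115299, -0.91010503, -
[... 458 characters left out ...]
    [-2.87819208e-04, -9.09371863e-01, -4.15984052e-01,
         4.92572799e-01],
       [ 0.00000000e+00,  0.00000000e+00,  0.00000000e+00,
         1.00000000e+00]])}
{'intrinsics': array([[305.89572624,   0.        , 250.12061374],
       [  0.        , 305.89572624, 188.19669433],
       [  0.        ,   0.        ,   1.        ]]), 'hand_eye': array([[ 7.17781991e-04, -9.52640864e-01, -3.04096808e-01,
         7.70304173e-02],
       [ 9.99999308e-01,  9.67100257e-04, -6.69253095e-04,
         5.23793361e-04],
       [ 9.31649948e-04, -3.04096117e-01,  9.52640900e-01,
        -1.78801995e-01],
       [ 0.00000000e+00,  0.00000000e+00,  0.00000000e+00,
         1.00000000e+00]])} -0.0187
```

View pics/scene0.png

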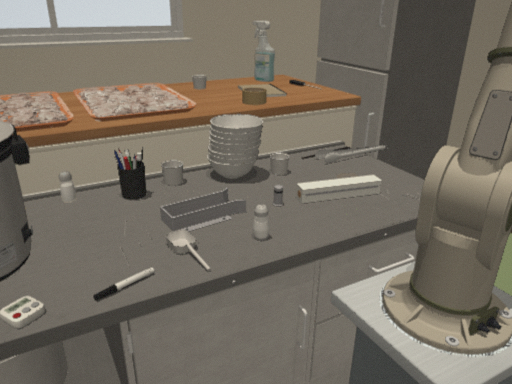

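View pics/side0.png

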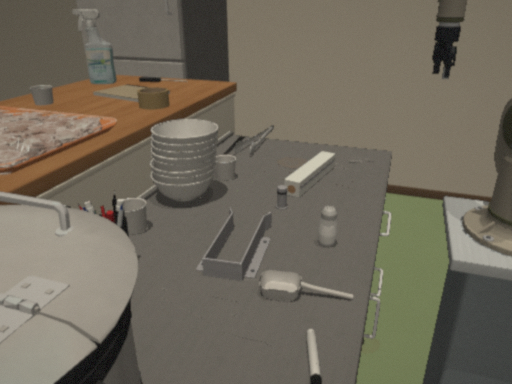

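The pictures show the carton at scene (340,188), the post at (278,195), the bay at (203,208), the salt shaker at (261,222), the scoop at (185,240) and the cup at (280,163). Next I'll rectify them to a top view using depth.

```bash
cat > h.py <<'E'
import numpy as np,cv2
from workcell import *
from scipy.spatial.transform import Rotation as R
def cloud(n):
    p=camera_params(n); 
    if n=="wrist":
        s=sense();T=np.eye(4);q=s["ee_rot"];T[:3,:3]=R.from_quat([q[1],q[2],q[3],q[0]]).as_matrix();T[:3,3]=s["position"];W=T@p["hand_eye"]
    else: W=p["world_from_camera"]
    im,d=snapshot(n);K=p["intrinsics"];v,u=np.mgrid[:384,:512]
    P=np.stack([(u-K[0,2])/K[0,0]*d,(v-K[1,2])/K[1,1]*d,d],-1)@W[:3,:3].T+W[:3,3]
    P[d==0]=np.nan
    return im,P
def carton(P,im,xr,yr,zr=(.036,.056)):
    m=(P[...,0]>xr[0])&(P[...,0]<xr[1])&(P[...,1]>yr[0])&(P[...,1]<yr[1])&(P[...,2]>zr[0])&(P[...,2]<zr[1])
    return P[m]
E
python3 - <<'E'
from h import *
top=np.zeros((600,800,3),np.uint8)  # 1.5mm/px ; u: y from .5 to -.7, v: x .95 -> .05
for n in("side","scene"):
    im,P=cloud(n)
    m=(abs(P[...,2])<.12)
    u=np.round((.45-P[...,1])/.00125);v=np.round((.95-P[...,0])/.00125)
    m&=(u>=0)&(u<799)&(v>=0)&(v<599)
    idx=np.where(m);o=np.argsort(P[...,2][m])
    for i in o:
        a,b=int(v[m][i]),int(u[m][i]);z=P[...,2][m][i]
        c=cv2.applyColorMap(np.uint8([[np.clip(z*2000,0,255)]]),cv2.COLORMAP_JET)[0,0]
        top[a:a+2,b:b+2]=c
    # carton top
    for (a,b,c,d_) in [(.036,.056,0,0)]:
        k=P[(P[...,2]>.040)&(P[...,2]<.052)&(im.min(-1)>150)&(P[...,1]<0)&(P[...,1]>-.5)&(P[...,0]<.9)]
        print(n,len(k),cv2.minAreaRect(k[:,:2].astype(np.float32)),k[:,2].mean())
cv2.imwrite("pics/top0.png",top)
E
```

```text
side 496 ((0.5153219699859619, -0.14891216158866882), (0.2538459002971649, 0.046334609389305115), 78.11658477783203) 0.04592239998680886
scene 512 ((0.5143405795097351, -0.15089698135852814), (0.25839629769325256, 0.05166102945804596), 79.14237976074219) 0.0450295397981767
```

View pics/top0.png

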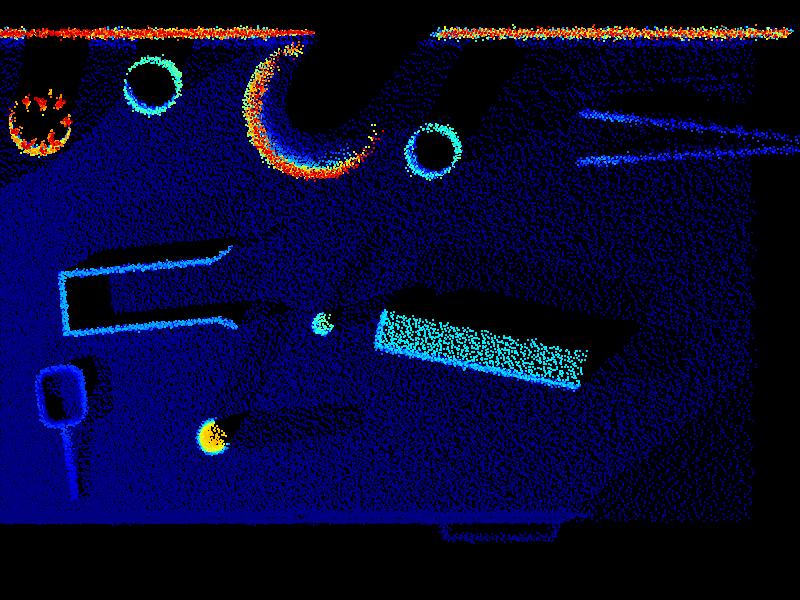

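The rectified view gives these world positions:

| Item | Position (x, y) or direction |
|---|---|
| Mouth centre | ≈ (.587, .178) |
| Inward direction | ≈ (−.084, .996) |
| Post | (.546, .048) |
| Carton centre | (.515, −.150), axis about 11° off +y |
| Cup | (.761, −.09) |
| Salt shaker | (.404, .184) |

I'll go behind the carton's robot-side face and turn the tool to the bay's direction.

Request:
{"api": "apply_moves", "payload": {"delta_pos": [[0.024, -0.022, 0], [0.048, -0.044, 0], [0.072, -0.066, 0], [0.1, -0.09, 0], [0.125, -0.115, 0], [0.15, -0.138, 0.01], [0.18, -0.165, 0.02], [0.21, -0.193, 0.03], [0.24, -0.22, 0.04], [0.27, -0.248, 0.05], [0.3, -0.276, 0.06], [0.33, -0.303, 0.07], [0.36, -0.33, 0.08], [0.378, -0.348, 0.09], [0.383, -0.353, 0.09], [0.383, -0.353, 0.09]], "spin": [0, 1, 2, 3, 4, 5, 6, 7, 8, 9, 10, 11, 12, 12, 12, 12], "grip": 60}}

```text
time: 2.2
position: [0.445, -0.1508, 0.1055]
ee_rot: [0.0, 0.999, 0.041, 0.0]
contact_force: [-0.6, -0.9, 0.2]
gripper_width: 0.0516
grip_force: 0.0
```

```bash
cat >> h.py <<'E'
def pose():
    s=sense();q=s["ee_rot"];M=R.from_quat([q[1],q[2],q[3],q[0]]).as_matrix()
    print("t %.2f tcp %s theta %.1f tilt %.3f w %.3f F %s"%(s["time"],s["position"].round(4),np.degrees(np.arctan2(M[1,0],M[0,0])),M[2,2],s["gripper_width"],s["contact_force"].round(1)));return s["position"],M
E
python3 - <<'E'
from h import *
pose()
im,P=cloud("wrist");cv2.imwrite("pics/w1.png",im)
# bay walls from side/scene
for n in("side","scene"):
    im,P=cloud(n)
    for a,b in((.51,.568),(.593,.645)):
        k=P[(P[...,2]>.036)&(P[...,2]<.044)&(P[...,1]>.19)&(P[...,1]<.35)&(P[...,0]>a)&(P[...,0]<b)]
        if len(k)>20: print(n,len(k),np.polyfit(k[:,1]-.1775,k[:,0],1).round(4))
    k=P[(P[...,2]>.036)&(P[...,2]<.044)&(P[...,1]>.355)&(P[...,1]<.39)&(P[...,0]>.545)&(P[...,0]<.595)]
    print(len(k),np.median(k[:,:2],0))
E
```

```text
t 2.20 tcp [ 0.445  -0.1508  0.1055] theta 4.7 tilt -1.000 w 0.052 F [-0.6 -0.9  0.2]
side 103 [-0.0949  0.5531]
side 104 [-0.0944  0.6273]
70 [0.57045651 0.37075879]
scene 86 [-0.0959  0.5521]
scene 81 [-0.0907  0.6257]
20 [0.56893351 0.37243233]
```

View pics/w1.png

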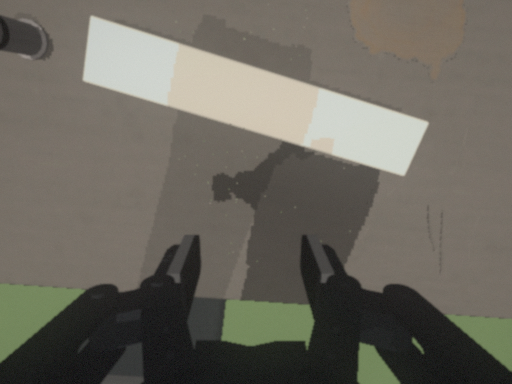

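The wrist view has the carton from (90,45) to (415,150), ahead of the fingers, and the post at top left (20,40). The bay's slope comes out at 5.35°, with the mouth at about (.589, .180). I'll descend and push the side.

Request:
{"api": "apply_moves", "payload": {"delta_pos": [[0, 0, 0.02], [0, 0, 0.045], [0, 0, 0.07], [0, 0, 0.088], [0, 0, 0.097], [0, 0, 0.097], [0.008, 0, 0.097], [0.016, 0, 0.097], [0.022, 0, 0.097], [0.027, 0, 0.097], [0.032, 0, 0.097], [0.037, 0, 0.097], [0.042, 0, 0.097], [0.047, 0, 0.097], [0.052, 0, 0.097], [0.057, 0, 0.097], [0.062, 0, 0.097], [0.067, 0, 0.097], [0.072, 0, 0.097], [0.072, 0, 0.097]], "spin": [-0.6, -0.6, -0.6, -0.6, -0.6, -0.6, -0.6, -0.6, -0.6, -0.6, -0.6, -0.6, -0.6, -0.6, -0.6, -0.6, -0.6, -0.6, -0.6, -0.6]}}

```text
time: 4.85
position: [0.5172, -0.1442, 0.0082]
ee_rot: [-0.0, 0.999, 0.047, 0.0]
contact_force: [0.5, -0.1, 0.3]
gripper_width: 0.0512
grip_force: 0.0
```

```bash
cat >> h.py <<'E'
O=np.array([.589,.180]);by=np.array([-.0933,.9956]);bx=np.array([.9956,.0933])
def box(n):
    im,P=cloud(n)
    m=(P[...,2]>.040)&(P[...,2]<.054)&(im.min(-1)>110)&(P[...,1]<.3)&(P[...,1]>-.5)&(P[...,0]<.7)&(P[...,0]>.4)
    nl,L,st,_=cv2.connectedComponentsWithStats(m.astype(np.uint8))
    k=P[L==1+st[1:,4].argmax()]
    r=cv2.minAreaRect(k[:,:2].astype(np.float32));c=np.array(r[0]);b=cv2.boxPoints(r)
    e=[b[1]-b[0],b[2]-b[1]];e=max(e,key=np.linalg.norm);e=e*np.sign(e[1])
    print(n,"c",c.round(4),"size",np.round(r[1],3),"bay xy",np.round([(c-O)@bx,(c-O)@by],4),"yaw in bay deg",np.degrees(np.arctan2(e@bx,e@by)).round(1),"z",k[:,2].mean().round(4))
E
python3 -c "
from h import *
pose();box('side');box('scene')"
```

```text
t 4.85 tcp [ 0.5172 -0.1442  0.0082] theta 5.3 tilt -1.000 w 0.051 F [ 0.5 -0.1  0.3]
side c [ 0.5302 -0.0761] size [0.112 0.047] bay xy [-0.0824 -0.2495] yaw in bay deg 18.1 z 0.0453
scene c [ 0.5129 -0.1488] size [0.259 0.053] bay xy [-0.1064 -0.3202] yaw in bay deg 17.9 z 0.0445
```

```bash
python3 -c "
from h import *
a=snapshot('scene')[0][130:270,200:430];b=snapshot('side')[0][110:250,220:450]
cv2.imwrite('pics/c2.png',cv2.resize(np.hstack([a,b]),(800,244),interpolation=2))"
```

```text
(no output)
```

View pics/c2.png

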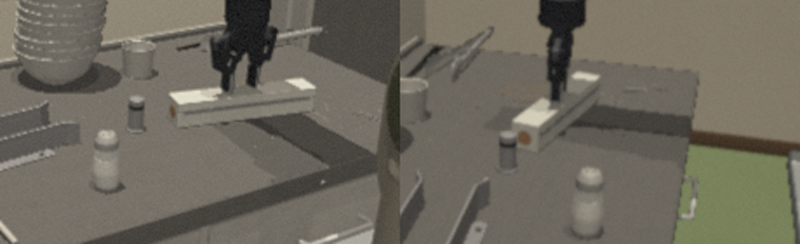

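The fingers seem to end at the carton's top, with no force read. I'll check this with depth around the tool.

```bash
python3 -c "
from h import *
s=sense();print(s['q'].round(3))
for n in('scene','side'):
    im,P=cloud(n)
    m=(im.max(-1)<70)&(P[...,2]>.0)&(P[...,2]<.2)&(abs(P[...,0]-.52)<.12)&(abs(P[...,1]+.145)<.12)
    for z in np.arange(.0,.2,.02):
        k=P[m&(P[...,2]>=z)&(P[...,2]<z+.02)]
        if len(k): print(n,z.round(2),len(k),np.percentile(k,[5,95],0).round(3)[:,:2].tolist())
im,P=cloud('wrist')
k=P[(P[...,2]>.03)&(im.min(-1)>110)&(P[...,2]<.06)]
print('wrist',len(k),np.percentile(k,[1,50,99],0).round(3).tolist())
cv2.imwrite('pics/w2.png',im)
"
```

```text
[ 0.509  0.394 -0.359  1.823  0.166  0.954 -1.399]
scene 0.0 23 [[0.412, -0.171], [0.484, -0.144]]
scene 0.04 22 [[0.507, -0.172], [0.526, -0.106]]
scene 0.06 69 [[0.506, -0.171], [0.524, -0.103]]
scene 0.08 100 [[0.5, -0.191], [0.527, -0.087]]
scene 0.1 173 [[0.498, -0.197], [0.526, -0.082]]
scene 0.12 219 [[0.496, -0.2], [0.522, -0.078]]
scene 0.14 224 [[0.497, -0.202], [0.518, -0.076]]
scene 0.16 109 [[0.479, -0.153], [0.516, -0.105]]
scene 0.18 174 [[0.478, -0.156], [0.518, -0.104]]
side 0.0 158 [[0.404, -0.225], [0.485, -0.144]]
side 0.04 13 [[0.507, -0.173], [0.518, -0.105]]
side 0.06 50 [[0.507, -0.173], [0.519, -0.105]]
side 0.08 46 [[0.501, -0.175], [0.524, -0.087]]
side 0.1 64 [[0.499, -0.117], [0.521, -0.082]]
side 0.12 85 [[0.499, -0.129], [0.52, -0.079]]
side 0.14 119 [[0.498, -0.158], [0.529, -0.077]]
side 0.16 103 [[0.487, -0.124], [0.539, -0.106]]
side 0.18 187 [[0.482, -0.131], [0.544, -0.107]]
wrist 30251 [[0.484, -0.277, 0.045], [0.524, -0.115, 0.046], [0.559, -0.027, 0.048]]
```

View pics/w2.png

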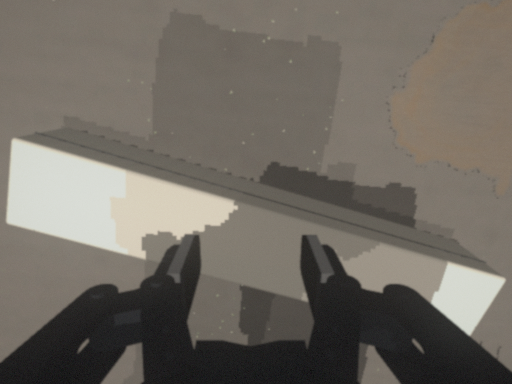

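```bash
python3 -c "
from h import *
p,M=pose()
im,P=cloud('wrist');Q=(P-p)@M
for (u,v) in [(190,238),(195,250),(190,265),(315,240),(312,250),(320,265),(180,275),(250,230),(250,200)]:
    print(u,v,im[v,u],'tool',Q[v,u].round(4),'world',P[v,u].round(4))
m=(im.max(-1)<90)&(Q[...,2]>-.06)&(abs(Q[...,1])<.07)&(abs(Q[...,0])<.03)
print('max finger toolz',m.sum(),np.percentile(Q[m],[1,50,99],0).round(4).tolist() if m.sum() else '')
"
```

```text
t 5.20 tcp [ 0.5167 -0.1444  0.0082] theta 5.3 tilt -1.000 w 0.051 F [-0.8  0.4  0.1]
190 238 [86 89 93] tool [ 0.0104 -0.028  -0.0476] world [ 0.5245 -0.1156  0.0559]
195 250 [47 49 53] tool [ 0.0071 -0.0248 -0.0532] world [ 0.5215 -0.119   0.0615]
190 265 [41 44 48] tool [ 0.0063 -0.025  -0.0647] world [ 0.5207 -0.1189  0.0729]
315 240 [77 79 82] tool [ 0.0104  0.031  -0.0495] world [ 0.5299 -0.1743  0.0577]
312 250 [57 59 61] tool [ 0.0096  0.0281 -0.0576] world [ 0.5289 -0.1715  0.0658]
320 265 [76 78 79] tool [ 0.0101  0.0288 -0.0706] world [ 0.5294 -0.1721  0.0789]
180 275 [56 59 59] tool [ 0.0101 -0.0261 -0.0777] world [ 0.5243 -0.1174  0.086 ]
250 230 [113 124 131] tool [ 0.0101  0.0005 -0.0383] world [ 0.5268 -0.144   0.0465]
250 200 [ 90  98 103] tool [ 0.0233  0.0005 -0.0301] world [ 0.5399 -0.1427  0.0384]
max finger toolz 3915 [[-0.0102, -0.0372, -0.0597], [0.0127, 0.0302, 0.0074], [0.029, 0.0691, 0.0094]]
```

```bash
python3 -c "
from h import *
c=camera_params('wrist');H=np.linalg.inv(c['hand_eye']);K=c['intrinsics']
for x in (.011,0,-.011):
  for z in (0,-.01,-.02,-.03,-.04,-.05):
    q=K@(H@[x,-.0257,z,1])[:3];print(x,z,(q[:2]/q[2]).round())
im=cv2.imread('pics/w1.png');print(im[215:260:3,188].mean(-1).round())
"
```

```text
0.011 0 [208. 202.]
0.011 -0.01 [206. 208.]
0.011 -0.02 [203. 214.]
0.011 -0.03 [200. 222.]
0.011 -0.04 [197. 230.]
0.011 -0.05 [194. 239.]
0 0 [209. 218.]
0 -0.01 [207. 225.]
0 -0.02 [204. 232.]
0 -0.03 [201. 240.]
0 -0.04 [198. 250.]
0 -0.05 [195. 260.]
-0.011 0 [209. 234.]
-0.011 -0.01 [207. 241.]
-0.011 -0.02 [205. 249.]
-0.011 -0.03 [202. 258.]
-0.011 -0.04 [200. 268.]
-0.011 -0.05 [196. 280.]
[ 99. 102. 100. 100.  98. 101. 100.  73.  75.  73.  72.  68.  52.  40.
  33.]
```

The fingertips show in both the wrist and scene views about 45 mm behind the reported TCP, so they passed just above the carton. I'll rise, back off, and measure the tips against open background.

Request:
{"api": "apply_moves", "payload": {"delta_pos": [[0, 0, -0.01], [0, 0, -0.03], [-0.025, 0, -0.03], [-0.05, 0, -0.03], [-0.072, 0, -0.02], [-0.072, 0, 0], [-0.072, 0, 0]], "spin": [0, 0, 0, 0, 0, 0, 0]}}

```text
time: 6.12
position: [0.4443, -0.1508, 0.008]
ee_rot: [-0.0, 0.999, 0.046, -0.001]
contact_force: [-0.1, -0.1, 1.0]
gripper_width: 0.0513
grip_force: 0.0
```

```bash
python3 -c "
from h import *
p,M=pose();box('scene')
print(camera_params('wrist')['hand_eye'][:3,3],grasp_offset)
for n in('scene','side'):
    im,P=cloud(n);Q=(P-p)@M
    m=(abs(Q[...,0])<.03)&(abs(Q[...,1])<.06)&(P[...,2]>.006)&(P[...,2]<.1)
    print(n,m.sum())
    for z in np.arange(.005,.1,.008):
        k=Q[m&(P[...,2]>=z)&(P[...,2]<z+.008)]
        if len(k):print(z.round(3),len(k),np.percentile(k[:,:2],[5,95],0).round(3).tolist())
a=snapshot('scene')[0][130:250,280:430];b=snapshot('side')[0][110:230,260:410]
cv2.imwrite('pics/c3.png',cv2.resize(np.hstack([a,b]),(800,320),interpolation=2))
"
```

```text
t 6.12 tcp [ 0.4443 -0.1508  0.008 ] theta 5.3 tilt -1.000 w 0.051 F [-0.1 -0.1  1. ]
scene c [ 0.525  -0.0959] size [0.151 0.053] bay xy [-0.0894 -0.2687] yaw in bay deg 15.9 z 0.0446
[ 0.07714642  0.00063827 -0.17880107] -0.0187
scene 291
0.013 4 [[0.028, 0.055], [0.029, 0.058]]
0.021 3 [[0.025, 0.05], [0.029, 0.054]]
0.029 1 [[0.03, 0.054], [0.03, 0.054]]
0.045 22 [[-0.011, -0.034], [0.009, 0.028]]
0.053 37 [[-0.013, -0.042], [0.007, 0.027]]
0.061 45 [[-0.01, -0.042], [0.008, 0.027]]
0.069 41 [[-0.012, -0.042], [0.009, 0.028]]
0.077 42 [[-0.012, -0.042], [0.008, 0.03]]
0.085 37 [[-0.013, -0.041], [0.008, 0.037]]
0.093 59 [[-0.013, -0.059], [0.01, 0.047]]
side 134
0.045 8 [[-0.007, -0.033], [0.01, -0.029]]
0.053 20 [[-0.009, -0.041], [0.011, 0.031]]
0.061 25 [[-0.008, -0.039], [0.012, 0.017]]
0.069 23 [[-0.009, -0.04], [0.01, -0.03]]
0.077 30 [[-0.009, -0.041], [0.01, 0.028]]
0.085 11 [[-0.008, -0.041], [0.01, 0.03]]
0.093 17 [[-0.011, -0.058], [0.01, -0.034]]
```

View pics/c3.png

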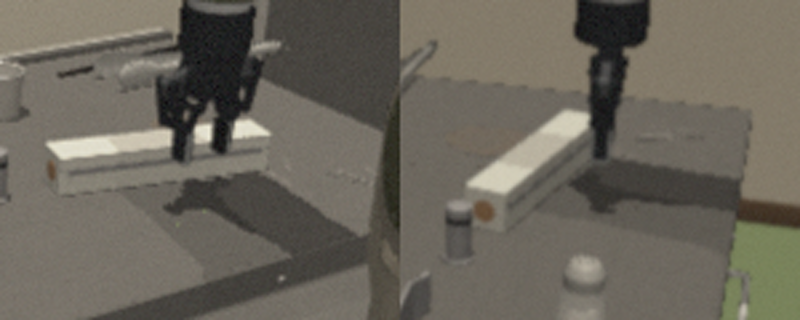

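The crop shows the fingertips hovering about 48 mm up, and depth agrees, while the reported TCP is z = 8 mm. The real tips are therefore 40 mm short of the stated TCP at this opening. I'll trust the measurement, lower 33 mm more for tips at about 15 mm, and push.

Request:
{"api": "apply_moves", "payload": {"delta_pos": [[0, 0, 0.01], [0, 0, 0.02], [0, 0, 0.028], [0, 0, 0.033], [0, 0, 0.033], [0.008, 0, 0.033], [0.016, 0, 0.033], [0.022, 0, 0.033], [0.027, 0, 0.033], [0.032, 0, 0.033], [0.037, 0, 0.033], [0.042, 0, 0.033], [0.047, 0, 0.033], [0.052, 0, 0.033], [0.057, 0, 0.033], [0.06, 0, 0.033], [0.06, 0, 0.033]], "spin": [0, 0, 0, 0, 0, 0, 0, 0, 0, 0, 0, 0, 0, 0, 0, 0, 0]}}

```text
time: 8.5
position: [0.5045, -0.1458, -0.025]
ee_rot: [0.0, 0.999, 0.046, -0.0]
contact_force: [-2.6, -1.2, 0.7]
gripper_width: 0.0515
grip_force: 1.2
```

```bash
cat >> h.py <<'E'
def box2():
    K=[]
    for n in("side","scene","wrist"):
        im,P=cloud(n)
        m=(P[...,2]>.038)&(P[...,2]<.054)&(im.min(-1)>125)&(P[...,1]<.3)&(P[...,1]>-.5)&(P[...,0]<.72)&(P[...,0]>.4)
        m=cv2.morphologyEx(m.astype(np.uint8),cv2.MORPH_OPEN,np.ones((2,2)))>0
        if n!="scene": K.append(P[m])
        else: K.append(P[m])
    for k,n in zip(K+[np.vstack(K)],("side","scene","wrist","all")):
        if len(k)<10: continue
        r=cv2.minAreaRect(k[:,:2].astype(np.float32));c=np.array(r[0]);b=cv2.boxPoints(r)
        e=max([b[1]-b[0],b[2]-b[1]],key=np.linalg.norm);e=e*np.sign(e[1])
        print(n,len(k),"c",c.round(4),"size",np.round(r[1],3),"bay",np.round([(c-O)@bx,(c-O)@by],4),"yaw",np.degrees(np.arctan2(e@bx,e@by)).round(1))
E
python3 -c "
from h import *
p,_=pose();print('tcp bay',(p[:2]-O)@bx,(p[:2]-O)@by);box2()"
```

```text
t 8.50 tcp [ 0.5045 -0.1458 -0.025 ] theta 5.3 tilt -1.000 w 0.051 F [-2.6 -1.2  0.7]
tcp bay -0.1145417980514637 -0.31651752149381557
side 417 c [ 0.5206 -0.006 ] size [0.103 0.473] bay [-0.0854 -0.1788] yaw -13.1
scene 285 c [ 0.5283 -0.1418] size [0.257 0.059] bay [-0.0905 -0.3147] yaw 15.1
wrist 47433 c [nan nan] size [nan  0.] bay [nan nan] yaw nan
all 48135 c [nan nan] size [nan  0.] bay [nan nan] yaw nan
```

The carton moves now, at about 3 N. I'll continue to the bay's line.

Request:
{"api": "apply_moves", "payload": {"delta_pos": [[0.005, 0, 0], [0.01, 0, 0], [0.015, 0, 0], [0.02, 0, 0], [0.025, 0, 0], [0.03, 0, 0], [0.035, 0, 0], [0.04, 0, 0], [0.045, 0, 0], [0.05, 0, 0], [0.055, 0, 0], [0.06, 0, 0], [0.065, 0, 0], [0.07, 0, 0], [0.074, 0, 0], [0.077, 0, 0], [0.079, 0, 0], [0.079, 0, 0]], "spin": [0, 0, 0, 0, 0, 0, 0, 0, 0, 0, 0, 0, 0, 0, 0, 0, 0, 0]}}

```text
time: 10.9
position: [0.5838, -0.138, -0.0247]
ee_rot: [-0.0, 0.999, 0.046, 0.0]
contact_force: [-1.8, -0.4, -0.9]
gripper_width: 0.0511
grip_force: 0.6
```

```bash
python3 - <<'E'
t=open('h.py').read()
t=t.replace('''        if n!="scene": K.append(P[m])
        else: K.append(P[m])''','''        nl,L,st,_=cv2.connectedComponentsWithStats(m.astype(np.uint8))
        big=[i for i in range(1,nl) if st[i,4]>25]
        k=P[np.isin(L,big)&np.isfinite(P).all(-1)];K.append(k[(k[:,0]>.46+.5*np.maximum(0,k[:,1]-.03)*0)])''')
open('h.py','w').write(t)
E
python3 -c "
from h import *
p,_=pose();print('tcp bay',(p[:2]-O)@bx,(p[:2]-O)@by);box2()"
```

```text
t 10.90 tcp [ 0.5838 -0.138  -0.0247] theta 5.3 tilt -1.000 w 0.051 F [-1.8 -0.4 -0.9]
tcp bay -0.03484130491424301 -0.3161358082343893
side 378 c [ 0.6133 -0.1247] size [0.042 0.244] bay [-0.0043 -0.3056] yaw 0.2
scene 226 c [ 0.6094 -0.1317] size [0.046 0.26 ] bay [-0.0088 -0.3122] yaw -0.5
wrist 44428 c [ 0.6032 -0.1401] size [0.073 0.292] bay [-0.0157 -0.32  ] yaw -0.1
all 45032 c [ 0.6032 -0.1401] size [0.073 0.292] bay [-0.0157 -0.32  ] yaw -0.1
```

The carton is square to the bay (yaw about 0) and roughly 5 mm short of the line. I'll nudge 3 mm more, back off, rise, and go round to its near end with the tool turned 90°.

Request:
{"api": "apply_moves", "payload": {"delta_pos": [[0.003, 0, 0], [0.004, 0, 0], [-0.01, 0, 0], [-0.03, 0, 0], [-0.03, 0, -0.03], [-0.03, 0, -0.06], [-0.03, 0.01, -0.08], [-0.02, 0.04, -0.08], [-0.01, 0.07, -0.08], [0, 0.1, -0.08], [0.015, 0.13, -0.08], [0.035, 0.16, -0.08], [0.035, 0.175, -0.08], [0.035, 0.18, -0.08], [0.035, 0.18, -0.08], [0.035, 0.18, -0.08], [0.035, 0.18, -0.08]], "spin": [0, 0, 0, 0, 0, -5, -14, -23, -32, -41, -50, -59, -68, -77, -86, -90, -90], "grip": 60}}

```text
time: 13.18
position: [0.6357, -0.3143, 0.0554]
ee_rot: [0.0, 0.674, 0.739, 0.0]
contact_force: [0.2, -0.3, 0.1]
gripper_width: 0.0512
grip_force: 0.0
```

Request:
{"api": "apply_moves", "payload": {"delta_pos": [[0, 0, 0.005], [0, 0, 0.01], [0, 0, 0.02], [0, 0, 0.03], [0, 0, 0.03]], "spin": [0, 0, 0, 0, 0], "grip": 25}}

```text
time: 13.8
position: [0.6342, -0.3138, 0.0235]
ee_rot: [-0.001, 0.674, 0.739, -0.0]
contact_force: [-0.7, -0.6, 0.5]
gripper_width: 0.0213
grip_force: 0.0
```

```bash
python3 -c "
from h import *
p,M=pose();print('tcp bay',(p[:2]-O)@bx,(p[:2]-O)@by);box2()
for n in('scene','side'):
    im,P=cloud(n);Q=(P-p)@M
    m=(abs(Q[...,0])<.02)&(abs(Q[...,1])<.04)&(P[...,2]>.015)&(P[...,2]<.15)
    k=Q[m];print(n,'lowest tip toolz',np.sort(k[:,2])[-12:].round(4), np.percentile(k[k[:,2]>-.08][:,:2],[3,97],0).round(3).tolist())
"
```

```text
t 13.80 tcp [ 0.6342 -0.3138  0.0235] theta 95.3 tilt -1.000 w 0.021 F [-0.7 -0.6  0.5]
tcp bay -0.0010924706271656802 -0.49580959557144283
side 520 c [ 0.6177 -0.1286] size [0.042 0.256] bay [-3.000e-04 -3.099e-01] yaw 0.0
scene 453 c [ 0.6235 -0.1765] size [0.072 0.356] bay [ 0.0011 -0.3582] yaw -7.4
wrist 13702 c [ 0.6312 -0.2291] size [0.058 0.086] bay [ 0.0039 -0.4113] yaw 0.1
all 14675 c [ 0.6242 -0.1761] size [0.075 0.355] bay [ 0.0018 -0.3579] yaw -6.7
scene lowest tip toolz [-0.0403 -0.0402 -0.0401 -0.0397 -0.0393 -0.0393 -0.039  -0.039  -0.0381
 -0.0378 -0.0364 -0.0359] [[-0.007, -0.026], [0.015, 0.022]]
side lowest tip toolz [-0.0458 -0.0456 -0.0445 -0.0444 -0.0444 -0.043  -0.0412 -0.0411 -0.041
 -0.0408 -0.04   -0.038 ] [[-0.005, -0.023], [0.014, 0.025]]
```

The carton is at bay (0, −0.31) with yaw 0, and the tips are about 62 mm up. I'll lower 45 mm and start the lengthwise push.

Request:
{"api": "apply_moves", "payload": {"delta_pos": [[0, 0, 0.015], [0, 0, 0.03], [0, 0, 0.04], [0, 0, 0.045], [0.015, 0, 0.045], [0.03, 0, 0.045], [0.037, 0, 0.045], [0.043, 0, 0.045], [0.049, 0, 0.045], [0.056, 0, 0.045], [0.063, 0, 0.045], [0.07, 0, 0.045], [0.077, 0, 0.045], [0.084, 0, 0.045], [0.091, 0, 0.045], [0.098, 0, 0.045], [0.105, 0, 0.045], [0.112, 0, 0.045], [0.116, 0, 0.045], [0.116, 0, 0.045]], "spin": [0, 0, 0, 0, 0, 0, 0, 0, 0, 0, 0, 0, 0, 0, 0, 0, 0, 0, 0, 0]}}

```text
time: 16.55
position: [0.6248, -0.1994, -0.0191]
ee_rot: [0.001, 0.674, 0.739, 0.0]
contact_force: [0.7, -5.0, 2.6]
gripper_width: 0.0213
grip_force: 2.0
```

```bash
python3 -c "
from h import *
p,M=pose();print('tcp bay',(p[:2]-O)@bx,(p[:2]-O)@by);box2()
"
```

```text
t 16.55 tcp [ 0.6248 -0.1994 -0.0191] theta 95.3 tilt -1.000 w 0.021 F [ 0.7 -5.   2.6]
tcp bay 0.0002068536020525741 -0.3810414111831915
side 600 c [ 0.6102 -0.0524] size [0.042 0.254] bay [-0.0006 -0.2333] yaw 0.1
scene 487 c [ 0.6029 -0.0544] size [0.073 0.259] bay [-0.008  -0.2347] yaw -5.5
wrist 29174 c [ 0.6262 -0.1438] size [0.056 0.122] bay [ 0.0069 -0.3258] yaw 0.0
all 30261 c [ 0.6068 -0.0671] size [0.076 0.285] bay [-0.0053 -0.2476] yaw -5.5
```

It runs straight (side view: x −0.001, yaw 0.1°). Continuing into the mouth.

Request:
{"api": "apply_moves", "payload": {"delta_pos": [[0.006, 0, 0], [0.013, 0, 0], [0.02, 0, 0], [0.027, 0, 0], [0.034, 0, 0], [0.041, 0, 0], [0.048, 0, 0], [0.055, 0, 0], [0.062, 0, 0], [0.069, 0, 0], [0.076, 0, 0], [0.083, 0, 0], [0.09, 0, 0], [0.097, 0, 0], [0.104, 0, 0], [0.111, 0, 0], [0.118, 0, 0], [0.125, 0, 0], [0.13, 0, 0], [0.13, 0, 0]], "spin": [0, 0, 0, 0, 0, 0, 0, 0, 0, 0, 0, 0, 0, 0, 0, 0, 0, 0, 0, 0]}}

```text
time: 19.2
position: [0.6123, -0.0693, -0.0196]
ee_rot: [0.0, 0.674, 0.739, -0.0]
contact_force: [1.8, -4.4, 3.1]
gripper_width: 0.0214
grip_force: 2.0
```

```bash
python3 -c "
from h import *
p,M=pose();print('tcp bay',(p[:2]-O)@bx,(p[:2]-O)@by);box2()
"
```

```text
t 19.20 tcp [ 0.6123 -0.0693 -0.0196] theta 95.3 tilt -1.000 w 0.021 F [ 1.8 -4.4  3.1]
tcp bay -8.488929083704398e-05 -0.2503459924238837
side 818 c [0.5985 0.0797] size [0.043 0.249] bay [ 1.000e-04 -1.007e-01] yaw -0.0
scene 564 c [0.581  0.0761] size [0.074 0.254] bay [-0.0176 -0.1027] yaw 1.0
wrist 29370 c [ 0.6142 -0.0184] size [0.056 0.128] bay [ 0.0065 -0.1999] yaw 0.0
all 30752 c [0.5899 0.0577] size [0.087 0.291] bay [-0.0105 -0.1219] yaw -4.9
```

Request:
{"api": "apply_moves", "payload": {"delta_pos": [[0.006, 0, 0], [0.013, 0, 0], [0.02, 0, 0], [0.027, 0, 0], [0.034, 0, 0], [0.041, 0, 0], [0.048, 0, 0], [0.055, 0, 0], [0.062, 0, 0], [0.069, 0, 0], [0.076, 0, 0], [0.083, 0, 0], [0.09, 0, 0], [0.097, 0, 0], [0.104, 0, 0], [0.111, 0, 0], [0.118, 0, 0], [0.125, 0, 0], [0.13, 0, 0], [0.13, 0, 0]], "spin": [0, 0, 0, 0, 0, 0, 0, 0, 0, 0, 0, 0, 0, 0, 0, 0, 0, 0, 0, 0]}}

```text
time: 21.85
position: [0.5998, 0.0604, -0.02]
ee_rot: [-0.0, 0.673, 0.739, -0.0]
contact_force: [0.4, -3.4, 2.5]
gripper_width: 0.0216
grip_force: 1.6
```

```bash
python3 -c "
from h import *
p,M=pose();print('tcp bay',(p[:2]-O)@bx,(p[:2]-O)@by);box2()
"
```

```text
t 21.85 tcp [ 0.5998  0.0604 -0.02  ] theta 95.3 tilt -1.000 w 0.022 F [ 0.4 -3.4  2.5]
tcp bay -0.0004354444499449008 -0.12003372487210073
side 939 c [0.5874 0.1928] size [0.043 0.224] bay [-0.0004  0.0129] yaw 0.3
scene 591 c [0.5838 0.1882] size [0.048 0.226] bay [-0.0044  0.0087] yaw 2.3
wrist 30079 c [0.5896 0.1153] size [0.124 0.098] bay [-0.0055 -0.0645] yaw 9.0
all 31609 c [0.5936 0.1774] size [0.249 0.098] bay [ 0.0043 -0.003 ] yaw 9.0
```

Inside the bay now. Roughly 30–37 mm remains, so I'll push 28 mm slowly and then creep in 1 mm steps until the stop is felt.

Request:
{"api": "apply_moves", "payload": {"delta_pos": [[0.004, 0, 0], [0.009, 0, 0], [0.014, 0, 0], [0.019, 0, 0], [0.023, 0, 0], [0.026, 0, 0], [0.028, 0, 0], [0.028, 0, 0]], "spin": [0, 0, 0, 0, 0, 0, 0, 0]}}

```text
time: 23.0
position: [0.5975, 0.089, -0.0197]
ee_rot: [-0.0, 0.673, 0.739, 0.0]
contact_force: [-0.1, 0.5, 0.8]
gripper_width: 0.0216
grip_force: 0.0
```

Request:
{"api": "apply_moves", "payload": {"delta_pos": [[0.001, 0, 0], [0.002, 0, 0], [0.003, 0, 0], [0.003, 0, 0]], "spin": [0, 0, 0, 0]}}

```text
time: 23.5
position: [0.5975, 0.0911, -0.0197]
ee_rot: [0.0, 0.674, 0.739, 0.0]
contact_force: [-0.1, -3.1, 0.7]
gripper_width: 0.0216
grip_force: 1.5
```

Request:
{"api": "apply_moves", "payload": {"delta_pos": [[0.001, 0, 0], [0.002, 0, 0], [0.002, 0, 0]], "spin": [0, 0, 0]}}

```text
time: 23.88
position: [0.5972, 0.0934, -0.0197]
ee_rot: [-0.0, 0.673, 0.739, 0.0]
contact_force: [1.2, -2.6, -0.1]
gripper_width: 0.0213
grip_force: 1.4
```

```bash
python3 -c "
from h import *
p,M=pose();print('tcp bay',(p[:2]-O)@bx,(p[:2]-O)@by);box2()
for n in('side','scene'):
    im,P=cloud(n)
    B=np.stack([(P[...,:2]-O)@bx,(P[...,:2]-O)@by],-1)
    m=(abs(B[...,0])<.018)&(B[...,1]<.25)&(B[...,1]>-.13)&(P[...,2]>.042)&(P[...,2]<.05)
    print(n,'carton top y',np.percentile(B[m][:,1],[1,5,50,95,99]).round(4))
    m=(abs(B[...,0])<.03)&(B[...,1]<.23)&(B[...,1]>.15)&(P[...,2]>.02)&(P[...,2]<.0415)
    print('below-top (back stop) y',m.sum(),np.percentile(B[m][:,1],[5,50,95]).round(4))
"
```

```text
t 23.88 tcp [ 0.5972  0.0934 -0.0197] theta 95.3 tilt -1.000 w 0.021 F [ 1.2 -2.6 -0.1]
tcp bay 0.00013056084294190735 -0.0870084284241682
side 835 c [0.5859 0.2056] size [0.043 0.198] bay [-0.0007  0.0258] yaw 0.2
scene 518 c [0.5841 0.2071] size [0.046 0.186] bay [-0.0023  0.0274] yaw 0.7
wrist 31653 c [0.5921 0.1533] size [0.133 0.097] bay [ 0.0006 -0.0268] yaw 12.8
all 33006 c [0.5958 0.1926] size [0.215 0.098] bay [0.0079 0.0119] yaw 10.5
side carton top y [-0.077  -0.0602  0.0804  0.1799  0.184 ]
below-top (back stop) y 385 [0.1655 0.1915 0.1934]
scene carton top y [-0.0781 -0.0665  0.0661  0.1764  0.1853]
below-top (back stop) y 132 [0.1554 0.1922 0.1953]
```

The front edge is about 4–5 mm from the stop, and the force is still only sliding friction. I'll creep on.

Request:
{"api": "apply_moves", "payload": {"delta_pos": [[0.001, 0, 0], [0.002, 0, 0], [0.002, 0, 0]], "spin": [0, 0, 0]}}

```text
time: 24.5
position: [0.597, 0.0951, -0.0197]
ee_rot: [0.0, 0.674, 0.739, 0.0]
contact_force: [0.4, -3.5, 2.3]
gripper_width: 0.0211
grip_force: 1.9
```

Request:
{"api": "apply_moves", "payload": {"delta_pos": [[0.001, 0, 0], [0.0015, 0, 0], [0.0015, 0, 0]], "spin": [0, 0, 0]}}

```text
time: 24.88
position: [0.5969, 0.0967, -0.0197]
ee_rot: [-0.0, 0.673, 0.739, 0.0]
contact_force: [0.3, -4.1, 1.9]
gripper_width: 0.0212
grip_force: 2.0
```

Request:
{"api": "apply_moves", "payload": {"delta_pos": [[0.001, 0, 0], [0.001, 0, 0]], "spin": [0, 0]}}

```text
time: 25.12
position: [0.5968, 0.0977, -0.0197]
ee_rot: [0.0, 0.673, 0.739, 0.0]
contact_force: [0.2, -3.4, 2.4]
gripper_width: 0.0213
grip_force: 2.1
```

Request:
{"api": "apply_moves", "payload": {"delta_pos": [[0.001, 0, 0], [0.001, 0, 0]], "spin": [0, 0]}}

```text
time: 25.38
position: [0.5968, 0.0981, -0.0197]
ee_rot: [0.0, 0.674, 0.739, -0.0]
contact_force: [0.1, -5.3, 2.9]
gripper_width: 0.0208
grip_force: 2.8
```

Request:
{"api": "apply_moves", "payload": {"delta_pos": [[0.001, 0, 0], [0.001, 0, 0]], "spin": [0, 0]}}

```text
time: 25.62
position: [0.5967, 0.0981, -0.0197]
ee_rot: [0.001, 0.674, 0.739, -0.001]
contact_force: [0.0, -8.0, 3.2]
gripper_width: 0.0215
grip_force: 4.0
```

```bash
python3 -c "
from h import *
p,M=pose();print('tcp bay',(p[:2]-O)@bx,(p[:2]-O)@by)
for n in('side','scene'):
    im,P=cloud(n)
    B=np.stack([(P[...,:2]-O)@bx,(P[...,:2]-O)@by],-1)
    m=(abs(B[...,0])<.018)&(B[...,1]<.25)&(B[...,1]>-.13)&(P[...,2]>.042)&(P[...,2]<.05)
    print(n,'carton top y',np.percentile(B[m][:,1],[1,5,50,95,99]).round(4))
"
```

```text
t 25.62 tcp [ 0.5967  0.0981 -0.0197] theta 95.3 tilt -1.000 w 0.021 F [ 0.  -8.   3.2]
tcp bay 7.007784027559826e-05 -0.08229261373547254
side carton top y [-0.0729 -0.0573  0.0846  0.1843  0.1886]
scene carton top y [-0.0787 -0.0644  0.0672  0.1801  0.1894]
```

The force is rising, the TCP has stalled at −0.082 (−0.083 expected), and the front edge is at 0.189: it is home. I'll back off and rise.

Request:
{"api": "apply_moves", "payload": {"delta_pos": [[-0.004, 0, 0], [-0.012, 0, 0], [-0.025, 0, 0], [-0.04, 0, 0], [-0.045, 0, -0.03], [-0.045, 0, -0.07], [-0.045, 0, -0.1], [-0.045, 0, -0.13], [-0.045, 0, -0.13]], "spin": [0, 0, 0, 0, 0, 0, 0, 0, 0]}}

```text
time: 26.85
position: [0.6026, 0.0542, 0.1131]
ee_rot: [0.002, 0.674, 0.739, 0.002]
contact_force: [0.8, 0.5, -0.8]
gripper_width: 0.0216
grip_force: 0.0
```

```bash
python3 -c "
from h import *
pose()
for n in('side','scene'):
    im,P=cloud(n)
    B=np.stack([(P[...,:2]-O)@bx,(P[...,:2]-O)@by],-1)
    m=(abs(B[...,0])<.028)&(B[...,1]<.25)&(B[...,1]>-.13)&(P[...,2]>.042)&(P[...,2]<.05)
    print(n,'carton y',np.percentile(B[m][:,1],[1,99]).round(4),'x',np.percentile(B[m][:,0],[1,99]).round(4))
    cv2.imwrite('pics/end_%s.png'%n,im)
"
```

```text
t 26.85 tcp [0.6026 0.0542 0.1131] theta 95.3 tilt -1.000 w 0.022 F [ 0.8  0.5 -0.8]
side carton y [-0.0678  0.1884] x [-0.0212  0.0237]
scene carton y [-0.065   0.1898] x [-0.0239  0.0232]
```

View pics/end_side.png

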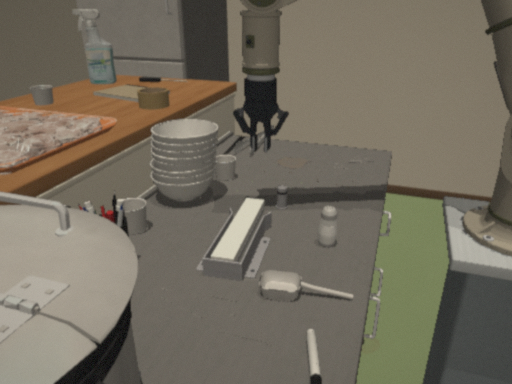

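The carton lies centred in the bay at (237,232), against the back stop. Salt (328,226), cup (225,167) and scoop (290,285) are where they were, and the gripper is clear, so I'll hand it in.

```bash
python3 -c "
from workcell import job_done
print(job_done())"
```

```text
the job is handed in; nothing more can be done
None
```

The carton is in the bay, flat and centred against the back stop; I handed the job in at about 27 s with the gripper clear and the salt shaker, cup and scoop where they stood (no verdict was returned).

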